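Start the toaster on a frozen bagel

ROBOT

A 7-joint arm with a two-finger parallel gripper is mounted at the origin on a cart in front of the work surface, level with it; the furniture and walls round the work are solid. World frame = base frame: x ahead of the robot, y to its left, z up, the work surface at z = 0. Lengths are in m, angles in rad, forces in N, time in s.
With the tool pointing down it reaches from about 0.425 to 0.925 m from the base axis. Payload 6.8 kg.
Tool frame: the origin (TCP) lies midway between the tips of the shut fingers; the grasp point (between the pads) lies 19 mm behind it (grip_point_offset is the z of the grasp point in the tool frame, in m); z points along the fingers, y is the line along which they close (so a half turn about z gives the same grasp; the last joint's range is limited). The gripper opens to 85 mm and grips with 20 to 120 N. Pads are 22 mm wide; open, the fingers measure 114 mm over their backs; the gripper's body (76 mm by 85 mm) begins 54 mm behind the grasp point. The pads swing forward as they close: fully open they stand 13 mm farther back than shut.
Start: joints at [-1.433, 0.477, 0.022, 1.555, -0.011, 1.109, -0.083], TCP at [0.164, 0.655, 0.231] pointing down, gripper open.
Joint ranges: [-2.96, 2.96], [-0.34, 2.1], [-1.41, 1.46], [0.24, 2.44], [-1.37, 4.51], [0.17, 1.92], [-2.96, 2.96]. Speed limits (rad/s): [2.39, 2.39, 3.14, 3.14, 3.14, 3.14, 3.14].

INTERFACE

Orientations are given as a rotation vector (axis times angle).
In Python, from bench import get_obs, grab_frame, calibration, hand_in, grip_point_offset gives the robot as it stands.
- The arm moves only by the shell command python3 -m pendant 'ROWS' [OPENING] [FORCE]. ROWS is a JSON object of lists of equal length, an entry for each row: "translation": the shift along the world's x, y, z in units of 25 mm (1.0 is 25 mm), a list of three; "delta_rot": the turn, a rotation vector about the world's x, y, z in units of 5 degrees (1.0 is 5 degrees), a list of three. In form: {"translation": [[dx, dy, dz], ...], "delta_rot": [[rx, ry, rz], ...]}. A call has 1 to 12 rows; each row is the pose to reach, as a shift and turn from the pose commanded when the call began; what a row does not reach only later rows make up. A row lasts 1/8 s, in which the tool goes at most 62.5 mm and 10.7 degrees, less where a joint would pass 70% of its speed; a pose out of reach is approached as far as the arm can. A call with a gripper value outside its range is refused whole. OPENING is the opening, from 0 (shut) to 1 (fully open), set as the call begins (- or left out, the last holds). The fingers move at their own pace and stop on an object; FORCE is the grip in N (left out, the last holds). Time passes only in rows, so rows that repeat a pose let the fingers close. It gives the time, the measured TCP pose, the force, the opening and the grip force at its end, in the units of the state.
- get_obs(): the state, without advancing time (a new reading comes with each control period).
- grab_frame(name): name is "scene" or "top" or "wrist"; returns (picture, depth): 400x640x3 uint8, red, green, blue; 400x640 float32, m along the optical axis (not along the pixel's ray), 0 where there is no reading.
- calibration(name): a dict with "K" (3x3 intrinsics, pixels), "rvec" (rotation vector, rad) and "tvec" (3), from world to camera coordinates, as OpenCV has them. Camera axes: x right, y down, z forward; pixel columns grow to the right and rows downward; lengths in m; the calibration is good to about 2 mm. A picture is of the moment at which its call begins: read the wrist's pose just before it. calibration takes no time and is no camera call; for the wrist camera it gives the pose at the moment of the call.
- hand_in(): hands the job in; it is judged then, once.
The state is a dict: "clock": time; "joints": joint angles; "qvel": joint speeds; "tau": joint torques, N m; "tcp_pos": TCP position; "orientation": TCP orientation; "contact_force": force on the tool from outside, world axes, zero at the start; "moment": the same for the moment, N m; "grip_width": finger opening in m; "gripper_force": force on a finger pad.
Only numpy, scipy, OpenCV 4.12 (cv2) and the standard library are available. Lean on these libraries where they do the work, as an engineer would, in place of code of your own. Each camera call takes 0.05 s, during which the arm holds its last target. There are 200 camera calls.

TASK

Toast the frozen bagel halves that stand in the toaster's slots: press the lever at the toaster's end all the way down until it catches, then, since the keys only take while it is down, press the defrost key (square, snowflake mark) in until it stays in, and after it the bagel key (round, ring mark) in the same way. Leave the narrow stop key between them alone, do not lift the bagel halves, and do not disturb the mug, the pepper mill or the butter dish with its cover.

Things in the scene. Friction and masses are not known exactly. Their poses are not given: they have to be found in the camera images.
- toaster: Two-slot toaster, steel sides and black ends, 270 long (x) x 162 wide (y) x 177 mm high, does not shift. Origin: centre of its underside; z up; its -x end is the control end with the lever outside and the key panel on top. Slots run along x at y = +28 and -28 mm. Before the lever is pressed the bagel halves stand 15 mm above its top
- lever (a joint): Lever travel in m: 0 = up, 0.035 = fully down. A spring resists with about 6 N at the top, ever less further down; past about 0.026 the lever is drawn down and stays caught when let go; short of that it comes back up, with the bagel halves
- lever_top (a point): Centre of the lever paddle's upper face, moves with it. Light metal paddle 46 wide (toaster's y) x 30 mm (x) x 14 mm thick, 4 to 34 mm outside the control end's face. Starts 155 mm above the toaster's foot (22 mm below its top) and goes 35 mm straight down. Pressed from above
- key_defrost_top (a point): Centre of the top face of the defrost key: square cap 22 x 22 mm with a dark six-armed snowflake mark. One of three light metal keys in a row across the key panel, 46 mm apart, 35 mm in from the control end's face; it has either outer place (the bagel key has the other). Top stands 9 mm above the toaster's top, pressed straight down
- key_defrost (a joint): Defrost key travel in m: 0 = out, 0.005 = fully in. Resists with about 3.5 N at first; past about 0.003 it snaps in and stays in when let go, short of that it comes back
- key_bagel_top (a point): Centre of the top face of the bagel key: round cap 25 mm across with a dark ring mark; same height and pressing direction as the defrost key, in the other outer place of the row
- key_bagel (a joint): Bagel key travel in m: behaves as the defrost key, 0 = out, 0.005 = fully in. Comes last, because choosing defrost starts the programme afresh
- key_stop_top (a point): Centre of the top face of the stop key: narrow bar 12 (x) x 26 mm (y) with a dark bar mark, always in the middle of the row, same height. To be left alone
- key_stop (a joint): Stop key travel in m: 0 = out, 0.005 = in; springs back
- bagel_half_a: Loose bagel half, ring 92 mm across, 22 mm thick, on edge in the slot at toaster y = +28 mm, on the carriage that the lever lowers. Origin: centre of the ring; starts 146 mm above the toaster's foot, 111 mm when lowered
- bagel_half_b: The other bagel half, same size, in the slot at toaster y = -28 mm
- mug: Blue and white mug, 78 x 112 x 92 mm high, beside the toaster's control end on its +y side. Origin: underside. Bystander
- pepper_mill: Small white pepper mill with a grey domed cap, 44 mm across, 90 mm high, beyond the control end. Origin: centre of its underside. Bystander
- butter_dish: Cream butter dish, 108 x 142 x 14 mm, beyond the control end. Origin: centre of its underside. Bystander
- butter_lid: Its cover with a bow on top, 78 x 110 x 62 mm, on the dish. Origin: centre of its underside. Bystander

How it is judged:
By the outcome, as a careful person would: the job done as asked, in the order asked, and still so for the second after the job is handed in, with the robot touching nothing.
It also fails if it takes over 48 s, if anything falls off the work surface, if the arm or the gripper's body presses on something with over 40 N, if the wrist force passes 120 N, or if a joint passes its speed limit or range.

## Working session

There is one attempt and no reset: what is moved stays moved. The work goes in short steps, Python scripts to look and compute and a shell command to move; the robot and the scene stay as the last step left them, time stands still between calls to the robot, and variables do not carry over. Pictures are saved under pics/ and viewed, at most 10 in all, crops included, and the job is handed in when it is done.

```bash
mkdir -p pics; cat > h.py <<'E'
import numpy as np, cv2
from bench import *
def cam(name):
    c=calibration(name); im,d=grab_frame(name)
    return c,im,d
def pts(c,d):
    K=np.array(c["K"]);R=cv2.Rodrigues(np.array(c["rvec"],float))[0];t=np.array(c["tvec"]).ravel()
    v,u=np.mgrid[:400,:640]
    p=np.stack([(u-K[0,2])/K[0,0]*d,(v-K[1,2])/K[1,1]*d,d],-1)
    return (p-t)@R
E
python3 - <<'E'
from h import *
o=get_obs();print(o)
for n in("scene","top"):
    c,im,d=cam(n);np.savez(n,im=im,P=pts(c,d),d=d);cv2.imwrite(f"pics/{n}1.png",im[...,::-1])
    print(n,-cv2.Rodrigues(np.array(c["rvec"],float))[0].T@np.array(c["tvec"]).ravel(),c["K"])
E
```

```text
{'clock': 0.0, 'joints': array([-1.43309294,  0.47778628,  0.02232247,  1.55644475, -0.01149222,
        1.10928768, -0.083113  ]), 'qvel': array([ 1.88409491e-04,  1.20303978e-03,  4.46952692e-05, -1.10640096e-03,
       -2.16460972e-04,  2.16213514e-03,  2.93680414e-04]), 'tau': array([-1.83826487e-03, -5.96409345e+01,  1.60682950e+00, -2.81213951e+01,
        1.24551091e-02,  8.75659345e-03, -3.69498377e-05]), 'tcp_pos': array([0.16411484, 0.65414224, 0.23033748]), 'orientation': array([-3.85081916e-01, -3.11781198e+00,  2.82091864e-03]), 'contact_force': array([0.08294947, 0.5166343 , 0.23489493]), 'moment': array([-0.01859497, -0.00442676, -0.04608251]), 'gripper_force': 0.0, 'grip_width': 0.08544032015358728}
scene [-0.1157828  -0.87885189  0.70611064] [[444.64748181   0.         320.71211329]
 [  0.         444.64748181 197.93385293]
 [  0.           0.           1.        ]]
top [ 0.41490255 -0.36774706  0.94905477] [[420.70750274   0.         325.12287723]
 [  0.         420.70750274 200.15104464]
 [  0.           0.           1.        ]]
```

View pics/top1.png

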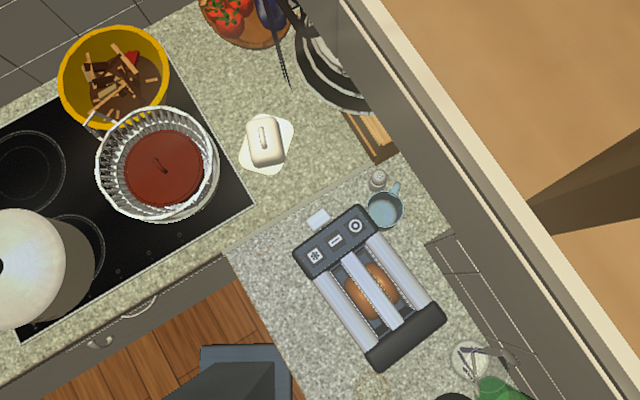

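View pics/scene1.png

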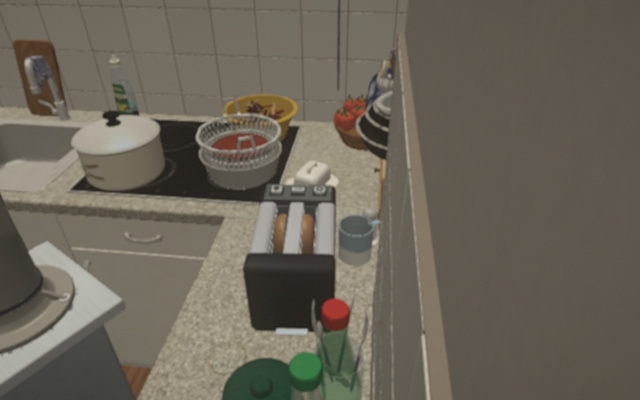

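The top view shows the lever paddle at (319,220), the defrost key at (315,256), stop at (335,241) and bagel at (355,226). The mug is at (385,208) and the mill at (378,180).

```bash
python3 - <<'E'
from h import *
f=np.load("top.npz");P=f["P"]
for n,(u,v) in dict(lever=(319,220),defrost=(315,256),stop=(335,241),bagel=(355,226),mug=(385,208),mill=(378,180),farL=(380,368),farR=(442,312),nl=(297,247),bh=(375,285),lid=(265,140),counter=(290,200)).items():
    print(n,np.median(P[v-2:v+3,u-2:u+3].reshape(-1,3),0).round(4))
im=f["im"]
# toaster top rect: points with z in .165-.182
m=((P[...,2]>.165)&(P[...,2]<.183)).astype(np.uint8)
m[:,:280]=0;m[:190]=0;m[:,460:]=0
q=P[m>0][:,:2].astype(np.float32);r=cv2.minAreaRect(q*1000);print(r,len(q),np.median(P[m>0][:,2]))
# lever
m2=(P[...,2]>.13)&(P[...,2]<.165);m2[:, :300]=0;m2[:,340:]=0;m2[:205]=0;m2[235:]=0
print("lever pts",P[m2].mean(0),m2.sum(),cv2.minAreaRect((P[m2][:,:2]*1000).astype(np.float32)))
cv2.imwrite("pics/crop.png",cv2.resize(im[170:300,260:440,::-1],None,fx=4,fy=4,interpolation=cv2.INTER_CUBIC))
E
```

```text
lever [ 0.5267 -0.3395  0.1501]
defrost [ 0.4567 -0.3318  0.1819]
stop [ 0.4828 -0.3689  0.1822]
bagel [ 0.5094 -0.4063  0.182 ]
mug [ 0.5702 -0.4849  0.0032]
mill [ 0.6178 -0.4637  0.0815]
farL [ 0.2605 -0.4404  0.1724]
farR [ 0.3502 -0.5558  0.1689]
nl [ 0.4768 -0.2959  0.1645]
bh [ 0.4022 -0.4388  0.1688]
lid [ 0.7201 -0.2218  0.0671]
counter [ 0.597  -0.2681 -0.0046]
((431.4239501953125, -468.7660217285156), (268.5652770996094, 263.653564453125), 35.051998138427734) 10340 0.17039491025372988
lever pts [ 0.52661001 -0.33925608  0.14992905] 383 ((528.9823608398438, -344.3180236816406), (34.709068298339844, 57.98261260986328), 34.56072998046875)
```

View pics/crop.png

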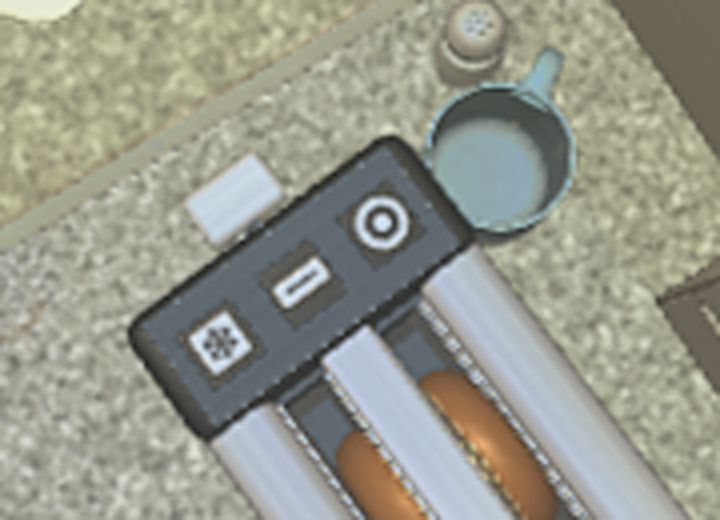

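The crop confirms the order: snowflake square in the near-left place, bar in the middle, ring round at the far right beside the mug. Next I check obstacle heights along the way.

```bash
python3 - <<'E'
from h import *
Q=[np.load(n+".npz") for n in("scene","top")]
Q=np.vstack([f["P"][f["d"]>0].reshape(-1,3) for f in Q])
r=np.hypot(Q[:,0],Q[:,1]);a=np.degrees(np.arctan2(Q[:,1],Q[:,0]))
print("max z; rows az, cols r .1-step from .3 to 1.0")
for az in range(90,-80,-10):
    print(az,[ (lambda s: round(float(np.percentile(s,99.5)),2) if len(s)>5 else None)(Q[(abs(a-az)<5)&(abs(r-rr)<.05),2]) for rr in np.arange(.35,1.05,.1)])
o=get_obs();print(cv2.Rodrigues(o["orientation"])[0].round(3),grip_point_offset)
c=calibration("wrist");R=cv2.Rodrigues(np.array(c["rvec"],float))[0];print(-R.T@np.array(c["tvec"]).ravel()-o["tcp_pos"],R[2])
S=Q[(Q[:,2]>.3)&(r<1)];print(len(S))
E
```

```text
max z; rows az, cols r .1-step from .3 to 1.0
90 [-0.86, -0.86, -0.86, -0.52, -0.59, -0.87, None]
80 [-0.86, -0.86, -0.24, -0.34, None, None, None]
70 [-0.86, -0.0, 0.0, None, None, -0.15, -0.0]
60 [-0.01, 0.0, 0.01, None, 0.26, 0.27, 0.24]
50 [-0.0, 0.0, 0.0, 0.01, None, 0.0, 0.4]
40 [-0.0, 0.15, 0.16, None, 0.11, 0.16, 0.4]
30 [-0.0, 0.16, 0.2, 0.15, 0.1, 0.0, 0.4]
20 [-0.0, 0.15, 0.15, 0.14, 0.0, 0.1, 0.4]
10 [-0.0, 0.0, 0.14, 0.14, 0.19, 0.14, 0.4]
0 [-0.01, 0.0, 0.14, 0.12, 0.14, 0.11, 0.11]
-10 [None, -0.0, 0.19, 0.18, 0.14, 0.01, 0.13]
-20 [None, -0.0, 0.0, 0.01, 0.57, 0.26, 0.27]
-30 [-0.0, -0.0, 0.18, 0.77, 0.61, 0.27, 0.28]
-40 [-0.0, -0.0, 0.18, 0.78, 0.73, 0.15, None]
-50 [-0.0, -0.0, 0.75, 0.83, 0.74, 0.02, None]
-60 [-0.0, 0.0, 0.17, 0.17, 0.6, None, None]
-70 [-0.0, -0.0, 0.14, 0.19, 0.63, None, None]
[[-0.97   0.243 -0.   ]
 [ 0.243  0.97  -0.002]
 [-0.    -0.002 -1.   ]] -0.0187
[-0.06841855  0.01768329  0.14286808] [ 0.27272855 -0.07066667 -0.95949224]
190453
```

```bash
python3 - <<'E'
from h import *
for n in("scene","top"):
    f=np.load(n+".npz");P=f["P"]
    # toaster-frame lateral distance along +y dir (0.577,-0.816) from bagel key
    e=np.array([.577,-.816]);g=np.array([.816,.577])
    s=(P[...,:2]-[.509,-.406])
    ly=s@e;lx=s@g;z=P[...,2]
    for lo,hi in((.22,.35),(.35,.5),(.5,.7),(.7,1.0)):
        m=(z>lo)&(z<hi)&(f["d"]>.05)&(abs(lx)<.3)&(ly>-.2)
        if m.sum():
            v,u=np.argwhere(m).T; k=ly[m].argsort()[:3]
            print(n,lo,hi,m.sum(),"min ly",np.percentile(ly[m],[0,1,5,50]).round(3),"uv",u[k],v[k],lx[m][k].round(2))
E
```

```text
scene 0.22 0.35 1023 min ly [0.037 0.037 0.102 0.119] uv [337 337 337] [74 75 76] [0.23 0.23 0.23]
scene 0.35 0.5 855 min ly [0.035 0.036 0.037 0.107] uv [337 337 337] [29 30 31] [0.24 0.24 0.24]
scene 0.5 0.7 1164 min ly [0.036 0.102 0.104 0.115] uv [338 338 338] [0 1 2] [0.24 0.25 0.25]
top 0.22 0.35 1294 min ly [0.038 0.039 0.104 0.12 ] uv [289 289 290] [81 82 84] [0.23 0.23 0.23]
top 0.35 0.5 259 min ly [0.034 0.034 0.034 0.036] uv [269 273 274] [21 24 26] [0.24 0.23 0.23]
top 0.5 0.7 758 min ly [0.031 0.032 0.032 0.035] uv [295 296 294] [28 30 26] [0.17 0.17 0.17]
top 0.7 1.0 82650 min ly [-0.027 -0.025 -0.023  0.013] uv [568 569 566] [399 399 397] [-0.17 -0.17 -0.17]
```

```bash
python3 -m pendant '{"translation":[[0,0,1.5],[0,0,3],[0,0,4.5],[0,0,4.5]],"delta_rot":[[0,0,0],[0,0,0],[0,0,0],[0,0,0]]}' 0 20
python3 - <<'E'
from h import *
o=get_obs();p=o["tcp_pos"];print(p,o["joints"].round(2))
for n,a0,r0,a1,r1 in((12,75.9,.674,18,.57),(12,18,.57,-33,.60)):
    w=[]
    for k in range(n+1):
        t=k/n;a=np.radians(a0+(a1-a0)*t);r=r0+(r1-r0)*min(1,2*t)
        w.append([r*np.cos(a),r*np.sin(a)])
    w=np.array(w);print(((w[1:]-w[0])/.025).round(1).tolist(),(a1-a0)/n/5)
E
```

```text
clock: 0.6
tcp_pos: [0.1646, 0.6561, 0.3473]
orientation: [0.385, 3.118, 0.009]
contact_force: [0.1, 0.8, -1.0]
grip_width: 0.0123
gripper_force: 0.0
[0.16461746 0.6560812  0.34725893] [-1.44  0.4   0.03  1.41 -0.01  1.33 -0.08]
[[2.0, -1.3], [3.7, -2.7], [5.3, -4.3], [6.7, -6.0], [8.0, -7.7], [9.0, -9.5], [10.3, -10.9], [11.6, -12.3], [12.7, -13.9], [13.6, -15.6], [14.4, -17.3], [15.1, -19.1]] -0.9650000000000001
[[0.7, -1.6], [1.2, -3.2], [1.6, -4.9], [1.9, -6.6], [2.1, -8.4], [2.1, -10.2], [1.8, -11.9], [1.4, -13.7], [0.8, -15.4], [0.2, -17.0], [-0.6, -18.6], [-1.6, -20.1]] -0.85
```

```bash
python3 -m pendant '{"translation":[[2.0,-1.3,0],[3.7,-2.7,0],[5.3,-4.3,0],[6.7,-6.0,0],[8.0,-7.7,0],[9.0,-9.5,0],[10.3,-10.9,0],[11.6,-12.3,0],[12.7,-13.9,0],[13.6,-15.6,0],[14.4,-17.3,0],[15.1,-19.1,0]],"delta_rot":[[0,0,-1],[0,0,-2],[0,0,-3],[0,0,-4],[0,0,-5],[0,0,-6],[0,0,-7],[0,0,-8],[0,0,-9],[0,0,-10],[0,0,-11],[0,0,-12]]}'
python3 -c "
from h import *
o=get_obs();print(o['joints'].round(2));print(cv2.Rodrigues(o['orientation'])[0].round(3))"
```

```text
clock: 2.1
tcp_pos: [0.5417, 0.1757, 0.3425]
orientation: [-1.895, -2.504, 0.003]
contact_force: [0.6, -0.1, 0.2]
grip_width: 0.0
gripper_force: 0.0
[-0.81  0.22  0.47  1.69 -0.11  1.25 -0.04]
[[-0.272  0.962 -0.002]
 [ 0.962  0.272 -0.001]
 [-0.    -0.002 -1.   ]]
```

```bash
python3 -m pendant '{"translation":[[0.7,-1.6,0],[1.2,-3.2,0],[1.6,-4.9,0],[1.9,-6.6,0],[2.1,-8.4,0],[2.1,-10.2,0],[1.8,-11.9,0],[1.4,-13.7,0],[0.8,-15.4,0],[0.2,-17.0,0],[-0.6,-18.6,0],[-0.9,-19.1,0]],"delta_rot":[[0,0,-1.2],[0,0,-2.4],[0,0,-3.6],[0,0,-4.8],[0,0,-6],[0,0,-7.2],[0,0,-8.4],[0,0,-9.6],[0,0,-10.8],[0,0,-12],[0,0,-13.2],[0,0,-14.1]]}'
python3 - <<'E'
from h import *
o=get_obs();print(o['joints'].round(2));print(cv2.Rodrigues(o['orientation'])[0].round(3))
c,im,d=cam("wrist");np.savez("w1",im=im,P=pts(c,d),d=d);cv2.imwrite("pics/w1.png",im[...,::-1])
E
```

```text
clock: 3.6
tcp_pos: [0.5164, -0.3033, 0.3429]
orientation: [-2.997, -0.943, 0.003]
contact_force: [-0.1, 0.9, 0.3]
grip_width: -0.0001
gripper_force: 0.0
[-0.24  0.35  0.89  1.64 -0.28  1.28 -0.26]
[[ 0.82   0.573 -0.002]
 [ 0.573 -0.82  -0.001]
 [-0.002 -0.001 -1.   ]]
```

View pics/w1.png

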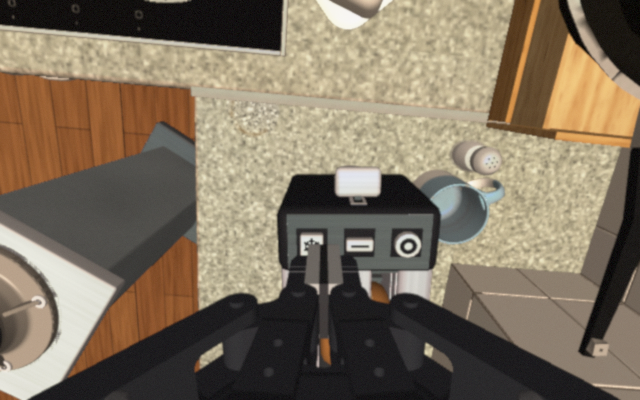

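The wrist view shows the paddle at (358,182), defrost at (312,240) partly behind the fingertips, stop at (360,245) and bagel at (407,244). The tool is aligned with the toaster.

```bash
python3 - <<'E'
from h import *
f=np.load("w1.npz");P=f["P"];im=f["im"].astype(int)
def blob(box,zr):
    u0,u1,v0,v1=box;m=np.zeros(P.shape[:2],bool);m[v0:v1,u0:u1]=1
    m&=(P[...,2]>zr[0])&(P[...,2]<zr[1]);q=P[m];r=cv2.minAreaRect((q[:,:2]*1000).astype(np.float32))
    return q.mean(0).round(4),len(q),[np.round(x,1) for x in r]
print("lever",blob((325,392,160,205),(.14,.165)))
print(P[240:248,355:365].reshape(-1,3).mean(0),P[222:226,330:335].reshape(-1,3).mean(0))
print("stop",blob((340,380,228,258),(.1815,.195)))
print("bagel",blob((388,428,225,262),(.1815,.195)))
print("def",blob((296,326,228,244),(.1815,.195)))
t=np.load("top.npz")
b=f["im"].astype(int).sum(2)
for n,(u,v) in dict(lev=(358,182),stop=(360,245),bag=(407,244)).items(): print(n,P[v-2:v+3,u-2:u+3].reshape(-1,3).mean(0).round(4))
# toaster edge line / angle via control-end top edges
e=np.array([.577,-.816])
E
```

```text
lever (array([ 0.5261, -0.339 ,  0.15  ]), 1747, [array([ 528.1, -339.4]), array([34.6, 68.2]), np.float64(34.8)])
[ 0.48660645 -0.36661987  0.18131481] [ 0.4856742  -0.33552926  0.1727119 ]
stop (array([ 0.4852, -0.3676,  0.182 ]), 111, [array([ 485.6, -367.5]), array([10.7, 23.9]), np.float64(34.0)])
bagel (array([ 0.5115, -0.4051,  0.1821]), 222, [array([ 511.7, -405.1]), array([21. , 22.9]), np.float64(77.7)])
def (array([ 0.4639, -0.3273,  0.182 ]), 81, [array([ 464.1, -326.8]), array([ 7.3, 19.9]), np.float64(35.0)])
lev [ 0.5317 -0.3337  0.1636]
stop [ 0.4858 -0.3678  0.1818]
bag [ 0.5121 -0.4038  0.1817]
```

```bash
python3 -m pendant '{"translation":[[0.6,-1.3,-1],[0.6,-1.3,-3],[0.6,-1.3,-5],[0.6,-1.3,-6.4],[0.6,-1.3,-6.8],[0.6,-1.3,-6.8]],"delta_rot":[[0,0,0],[0,0,0],[0,0,0],[0,0,0],[0,0,0],[0,0,0]]}'
python3 - <<'E'
from h import *
o=get_obs();print(o['tcp_pos'],o['joints'].round(2))
c,im,d=cam("wrist");cv2.imwrite("pics/w2.png",im[...,::-1])
E
```

```text
clock: 4.4
tcp_pos: [0.5343, -0.3325, 0.1737]
orientation: [-2.992, -0.957, 0.001]
contact_force: [0.4, 1.1, 1.2]
grip_width: 0.0001
gripper_force: 0.0
[ 0.53432606 -0.33246609  0.17365913] [-0.08  0.57  0.77  1.76 -0.46  1.   -0.09]
```

View pics/w2.png

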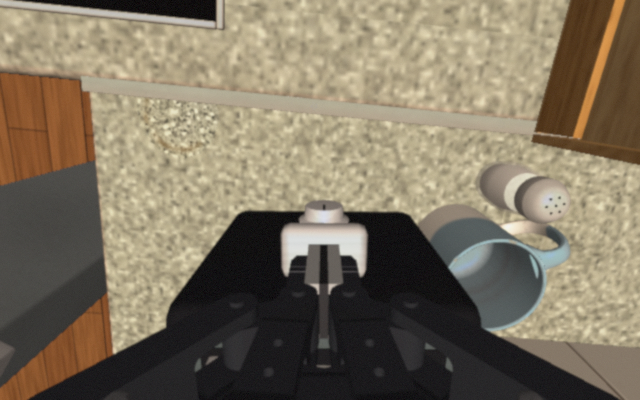

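The fingertips are centred over the paddle at (324,250), with nothing else underneath. I press down in small steps.

```bash
python3 -m pendant '{"translation":[[-0.1,-0.1,-0.2],[-0.1,-0.1,-0.4],[-0.1,-0.1,-0.6],[-0.1,-0.1,-0.8],[-0.1,-0.1,-1.0],[-0.1,-0.1,-1.2],[-0.1,-0.1,-1.2]],"delta_rot":[[0,0,0],[0,0,0],[0,0,0],[0,0,0],[0,0,0],[0,0,0],[0,0,0]]}'
```

```text
clock: 5.32
tcp_pos: [0.5318, -0.3352, 0.1438]
orientation: [-2.992, -0.956, -0.0]
contact_force: [-0.5, 1.2, 3.9]
grip_width: -0.0002
gripper_force: 2.0
```

```bash
python3 -m pendant '{"translation":[[0,0,-0.2],[0,0,-0.4],[0,0,-0.6],[0,0,-0.75],[0,0,-0.85],[0,0,-0.9],[0,0,-0.9]],"delta_rot":[[0,0,0],[0,0,0],[0,0,0],[0,0,0],[0,0,0],[0,0,0],[0,0,0]]}'
```

```text
clock: 6.2
tcp_pos: [0.5316, -0.3353, 0.1211]
orientation: [-2.993, -0.955, 0.001]
contact_force: [-0.7, -0.4, -0.1]
grip_width: -0.0
gripper_force: 0.0
```

```bash
python3 -m pendant '{"translation":[[0,0,1],[0,0,2.5],[0,0,4],[-1,0.1,4.4],[-2,0.2,4.4],[-2.9,0.2,4.4],[-2.9,0.2,4.2],[-2.9,0.2,4.2]],"delta_rot":[[0,0,0],[0,0,0],[0,0,0],[0,0,0],[0,0,0],[0,0,0],[0,0,0],[0,0,0]]}'
python3 - <<'E'
from h import *
o=get_obs();print(o['tcp_pos'],o['joints'].round(2),cv2.Rodrigues(o['orientation'])[0].round(3)[2])
c,im,d=cam("wrist");cv2.imwrite("pics/w3.png",im[...,::-1]);np.savez("w3",P=pts(c,d))
c,im,d=cam("top");np.savez("t3",im=im,P=pts(c,d),d=d);cv2.imwrite("pics/t3.png",cv2.resize(im[170:300,260:440,::-1],None,fx=4,fy=4))
E
```

```text
clock: 7.2
tcp_pos: [0.46, -0.3298, 0.226]
orientation: [-2.992, -0.957, -0.0]
contact_force: [0.2, -0.7, -0.6]
grip_width: 0.0001
gripper_force: 0.0
[ 0.45996387 -0.32984262  0.22600274] [-0.14  0.4   0.86  1.87 -0.35  1.03 -0.1 ] [ 0. -0. -1.]
```

View pics/w3.png

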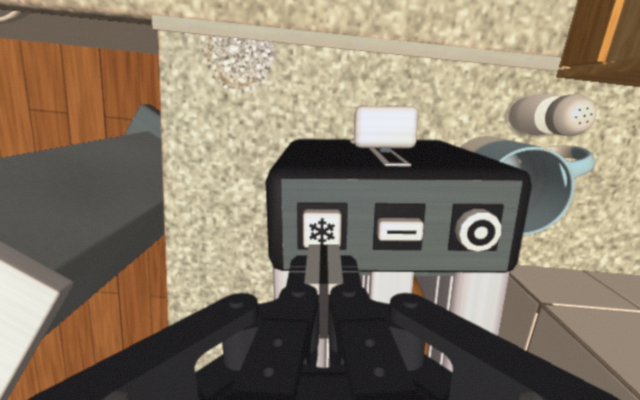

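The lever paddle at (386,127) appears low. Keys: defrost (322,230), stop (400,231), bagel (478,230). I measure heights and offsets from this view.

```bash
python3 - <<'E'
from h import *
P=np.load("w3.npz")["P"]
for n,(u,v) in dict(lever=(386,124),defrost=(322,226),stop=(400,231),bagel=(478,230),panel=(360,200)).items(): print(n,np.median(P[v-2:v+3,u-2:u+3].reshape(-1,3),0).round(4))
for n,(a,b,c,d) in dict(defr=(298,348,204,243),stop=(374,426,212,250),bag=(452,504,204,254)).items():
    q=P[c:d,a:b].reshape(-1,3);q=q[q[:,2]>.178];r=cv2.minAreaRect((q[:,:2]*1000).astype(np.float32));print(n,len(q),r)
o=get_obs();print(o["tcp_pos"])
E
```

```text
lever [ 0.5307 -0.3352  0.115 ]
defrost [ 0.4611 -0.3287  0.1819]
stop [ 0.4848 -0.3673  0.1819]
bagel [ 0.5113 -0.4035  0.1813]
panel [ 0.4847 -0.3394  0.1729]
defr 1192 ((485.005859375, -310.8138122558594), (81.22443389892578, 21.693639755249023), 36.09786605834961)
stop 885 ((494.3687438964844, -332.4129333496094), (97.57057189941406, 25.38692283630371), 75.45075225830078)
bag 1374 ((519.870361328125, -353.8227233886719), (128.83688354492188, 24.124675750732422), 80.65966796875)
[ 0.4602358  -0.33004791  0.22616271]
```

The lever is caught down: it reads 0.115, which is 0.120 with the bias. Now I press the defrost key.

```bash
python3 -m pendant '{"translation":[[-0.1,0,-0.6],[-0.1,0,-1.2],[-0.1,0,-1.45],[-0.1,0,-1.55],[-0.1,0,-1.65],[-0.1,0,-1.7],[-0.1,0,-1.7]],"delta_rot":[[0,0,0],[0,0,0],[0,0,0],[0,0,0],[0,0,0],[0,0,0],[0,0,0]]}'
```

```text
clock: 8.18
tcp_pos: [0.4568, -0.3303, 0.184]
orientation: [2.993, 0.955, 0.0]
contact_force: [0.6, 0.5, 0.3]
grip_width: -0.0004
gripper_force: 0.0
```

```bash
python3 -m pendant '{"translation":[[0,0,-0.04],[0,0,-0.08],[0,0,-0.08]],"delta_rot":[[0,0,0],[0,0,0],[0,0,0]]}'; python3 -m pendant '{"translation":[[0,0,-0.04],[0,0,-0.08],[0,0,-0.08]],"delta_rot":[[0,0,0],[0,0,0],[0,0,0]]}'
```

```text
clock: 8.55
tcp_pos: [0.4567, -0.3302, 0.1818]
orientation: [-2.993, -0.956, 0.0]
contact_force: [-0.2, 0.0, -1.0]
grip_width: 0.0001
gripper_force: 0.0
clock: 8.93
tcp_pos: [0.4568, -0.3303, 0.1798]
orientation: [2.993, 0.955, 0.0]
contact_force: [0.8, 0.2, 1.0]
grip_width: -0.0
gripper_force: 0.8
```

```bash
for i in 1 2; do python3 -m pendant '{"translation":[[0,0,-0.04],[0,0,-0.04]],"delta_rot":[[0,0,0],[0,0,0]]}' | egrep "pos|force"; done
```

```text
tcp_pos: [0.4567, -0.3302, 0.1786]
contact_force: [1.2, 0.2, -0.3]
gripper_force: 0.1
tcp_pos: [0.4566, -0.3302, 0.1776]
contact_force: [0.4, 0.0, 0.0]
gripper_force: 0.0
```

```bash
for i in 1 2; do python3 -m pendant '{"translation":[[0,0,-0.04],[0,0,-0.04]],"delta_rot":[[0,0,0],[0,0,0]]}' | egrep "pos|force"; done
```

```text
tcp_pos: [0.4567, -0.3302, 0.1767]
contact_force: [-0.8, 0.9, -0.2]
gripper_force: 0.0
tcp_pos: [0.4568, -0.3304, 0.1762]
contact_force: [-1.8, 1.3, 5.5]
gripper_force: 2.2
```

Hard stop at 0.1763, so the key bottomed out. I lift straight up, move over the bagel key and check.

```bash
python3 -m pendant '{"translation":[[0,0,1],[0,0,2],[0.7,-1,2.2],[1.5,-2,2.2],[2.2,-3,2],[2.2,-3,2],[2.2,-3,2]],"delta_rot":[[0,0,0],[0,0,0],[0,0,0],[0,0,0],[0,0,0],[0,0,0],[0,0,0]]}'
python3 - <<'E'
from h import *
o=get_obs();print(o['tcp_pos'],o['joints'].round(2))
c,im,d=cam("wrist");cv2.imwrite("pics/w4.png",im[...,::-1]);np.savez("w4",P=pts(c,d))
E
```

```text
clock: 10.8
tcp_pos: [0.5112, -0.405, 0.2254]
orientation: [-2.992, -0.955, 0.001]
contact_force: [-0.3, -0.4, -0.2]
grip_width: -0.0003
gripper_force: 0.0
[ 0.51118281 -0.40496488  0.22544049] [ 0.03  0.56  0.81  1.66 -0.44  1.12 -0.  ]
```

View pics/w4.png

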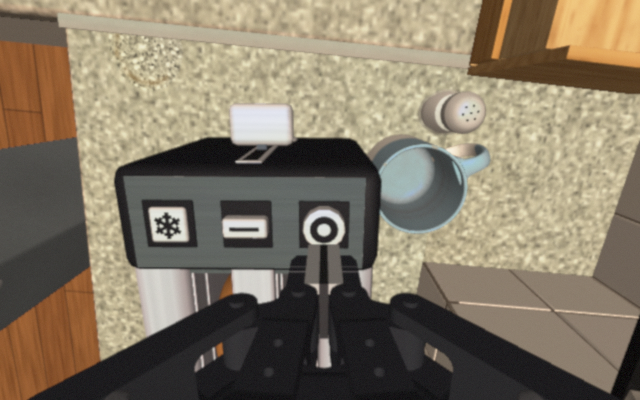

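The tips are over the ring key (324,230). Defrost is at (168,224), stop at (244,227) and the lever at (262,124). I check the defrost height, then press bagel.

```bash
python3 - <<'E'
from h import *
P=np.load("w4.npz")["P"]
for n,(u,v) in dict(lever=(262,122),defrost=(168,224),stop=(244,227),bagel=(324,222),panel=(208,195)).items(): print(n,np.median(P[v-2:v+3,u-2:u+3].reshape(-1,3),0).round(4))
E
python3 -m pendant '{"translation":[[0,0,-0.6],[0,0,-1.2],[0,0,-1.5],[0,0,-1.6],[0,0,-1.6]],"delta_rot":[[0,0,0],[0,0,0],[0,0,0],[0,0,0],[0,0,0]]}'
```

```text
lever [ 0.5317 -0.3374  0.115 ]
defrost [ 0.4598 -0.3303  0.1769]
stop [ 0.4862 -0.3675  0.1819]
bagel [ 0.5152 -0.4032  0.1818]
panel [ 0.487  -0.3401  0.1728]
clock: 11.48
tcp_pos: [0.5117, -0.4054, 0.1858]
orientation: [2.993, 0.955, -0.0]
contact_force: [-0.5, -1.3, -0.1]
grip_width: 0.0003
gripper_force: 0.0
```

Defrost stayed in (0.1769 against 0.1819). Now I press bagel from 0.1858 to about 0.1763.

```bash
python3 -m pendant '{"translation":[[0,0,-0.08],[0,0,-0.16],[0,0,-0.24],[0,0,-0.3],[0,0,-0.36],[0,0,-0.36]],"delta_rot":[[0,0,0],[0,0,0],[0,0,0],[0,0,0],[0,0,0],[0,0,0]]}'; python3 -m pendant '{"translation":[[0,0,-0.03],[0,0,-0.03]],"delta_rot":[[0,0,0],[0,0,0]]}' | egrep "pos|force"
```

```text
clock: 12.22
tcp_pos: [0.5117, -0.4051, 0.1765]
orientation: [-2.992, -0.956, 0.0]
contact_force: [0.0, -1.1, 0.4]
grip_width: -0.0004
gripper_force: 0.0
tcp_pos: [0.5118, -0.4053, 0.1763]
contact_force: [-0.3, 0.3, 1.5]
gripper_force: 1.2
```

```bash
python3 -m pendant '{"translation":[[0,0,1],[0,0,2],[-0.8,0,3],[-1,0,3],[-1,0,3]],"delta_rot":[[0,0,0],[0,0,0],[0,0,0],[0,0,0],[0,0,0]]}'
python3 - <<'E'
from h import *
c,im,d=cam("wrist");cv2.imwrite("pics/w5.png",im[...,::-1]);np.savez("w5",P=pts(c,d))
P=pts(c,d);K=np.array(c["K"])
g=np.array([.815,.579])
for n,p in dict(lever=(.5325,-.333,.115),defrost=(.4605,-.3285,.177),stop=(.4845,-.3675,.182),bagel=(.5135,-.403,.177)).items():
    uv=cv2.projectPoints(np.array([p]),np.array(c["rvec"],float),np.array(c["tvec"],float),K,None)[0].ravel();u,v=uv.round().astype(int)
    print(n,u,v,np.median(P[v-2:v+3,u-2:u+3].reshape(-1,3),0).round(4))
E
```

```text
clock: 13.1
tcp_pos: [0.4865, -0.4049, 0.2503]
orientation: [-2.992, -0.955, -0.0]
contact_force: [0.7, 0.3, -0.0]
grip_width: -0.0001
gripper_force: 0.0
lever 281 89 [ 0.5326 -0.3333  0.1152]
defrost 201 179 [ 0.4599 -0.3285  0.177 ]
stop 272 185 [ 0.4844 -0.3675  0.1815]
bagel 345 178 [ 0.5138 -0.4031  0.1766]
```

View pics/w5.png

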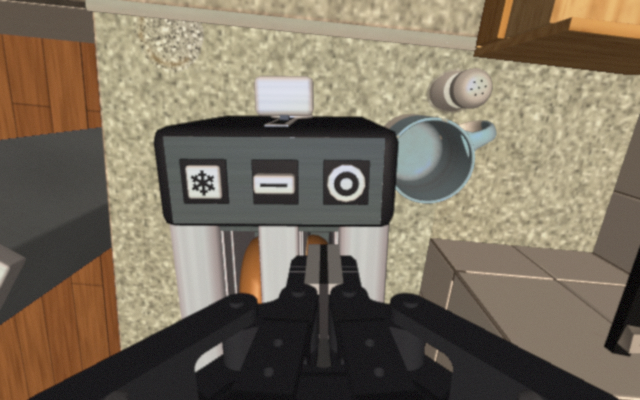

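The lever (284,95) is down. Defrost (203,182) and bagel (346,183) are both in at about 0.177, stop (273,184) is out at 0.1815, and the mug and mill are where they were. The arm is clear, so I hand in.

```bash
python3 -c "
from bench import hand_in
print(hand_in())"
```

```text
the job is handed in; nothing more can be done
None
```

The job is handed in: the lever is caught down, the defrost key and then the bagel key were pressed and stayed in, the stop key and the other items were not touched, and it took about 13 s of the 48 s allowed.

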